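# Re-plug a gauge manifold for the next calibration

## Task

The gauge manifold on the bench is still plugged up for the last job. Set it up for the next one: the black digital gauge into the blue outlet, the white-faced dial gauge into the red outlet and the blanking plug into the yellow outlet, each fully home and standing straight. Every outlet is taken, so park a fitting in the empty parking stand on the way, leave the stand empty again, keep the gauges upright all the time and leave the oil bottle, the little dish and the brass cap where they are.

Things in the scene. Friction and masses are not known exactly. Their poses are not given: they have to be found in the camera images.
- digital_gauge: Black digital gauge, 141 mm tall, upright on a push-in nipple. Origin: nipple tip, on its axis; z up; display looks along -x. Spigot 18 mm wide, tip tapered to 10 mm, collar 44 mm wide at z 24-28 mm, then stem and round case: 82 mm wide (y), 30 mm thick (x -16 to 14 mm), centre z 100. Grip the case across its thickness (x), TCP at z 124. About 0.5 kg. Starts home in an outlet other than blue.
- dial_gauge: White-faced dial gauge, dark case, brass stem, 118 mm tall, upright on the same nipple as the digital gauge (collar at z 24-28 mm). Origin: nipple tip, on its axis; z up; dial looks along -x. Round case 66 mm wide (y), 29 mm thick (x -17 to 12 mm), centre z 85. Grip the case across its thickness (x), TCP at z 104. About 0.4 kg. Starts home in an outlet other than red.
- blanking_plug: Steel blanking plug: the same nipple (collar 44 mm wide at z 24-28 mm) with a low head 27 mm in diameter, z 28-50 mm. Origin: nipple tip, on its axis; z up. Grip the head, TCP at z 50, fingertips above the collar. About 0.15 kg. Starts home in an outlet other than yellow; a gauge may stand 120 mm to either side of it.
- blue_port: Blue outlet: fixed upright round socket, 53 mm wide at the rim. Origin: centre of its foot, on the manifold bar, 24 mm above the bench; z up, y along the bar. Rim 30 mm above the origin; mouth 34 mm wide, narrowing to a 21 mm bore. Home: collar on the rim, fitting's origin 6 mm above this one, side play 1.5 mm. The three outlets stand 120 mm apart in any order on a bar 350 x 50 x 24 mm.
- red_port: Red outlet of the manifold; same shape and origin as the blue one.
- yellow_port: Yellow outlet of the manifold; same shape and origin as the blue one.
- parking_stand: Parking stand, empty at the start, fixed: dark round foot 94 mm across carrying the same socket in bare steel. Origin: centre of the underside, on the bench; z up. Rim 42 mm above the origin; a fitting home in it has its origin 18 mm above this one.
- oil_bottle: Translucent dropper bottle with a label and a pointed white spout, 45 mm in diameter, 146 mm tall, bystander. Origin: centre of the underside.
- alu_dish: Small aluminium dish with bits in it, 66 mm across, 16 mm high, bystander. Origin: centre of the underside.
- brass_cap: Brass cap nut, 30 mm in diameter, 22 mm high, bystander. Origin: centre of the underside.
Things that resemble listed ones, but are neither listed nor needed, are in the scene too. Leave any green look-alike of the dial_gauge alone.

How it is judged (in metres and radians):
On the way:
1. one of the three fittings stands home in the parking stand (((horizontal distance between digital_gauge and parking_stand below 0.008 m and z of digital_gauge in the frame of parking_stand below 0.023 m) or (horizontal distance between dial_gauge and parking_stand below 0.008 m and z of dial_gauge in the frame of parking_stand below 0.023 m) or (horizontal distance between blanking_plug and parking_stand below 0.008 m and z of blanking_plug in the frame of parking_stand below 0.023 m))), for 0.2 s.
At the end, for the whole second after the job is handed in: Digital gauge home in the blue outlet, dial gauge in the red, blanking plug in the yellow: each within 6 mm of the outlet's axis, tip under 10 mm above its foot, under 0.1 rad from upright, released and at rest; the parking stand is empty (all three over 80 mm away) (horizontal distance between digital_gauge and blue_port below 0.006 m and z of digital_gauge in the frame of blue_port below 0.01 m and angle between each of digital_gauge, dial_gauge, blanking_plug's own z axis and vertical below 0.1 rad and horizontal distance between dial_gauge and red_port below 0.006 m and z of dial_gauge in the frame of red_port below 0.01 m and horizontal distance between blanking_plug and yellow_port below 0.006 m and z of blanking_plug in the frame of yellow_port below 0.01 m and linear speed of each of digital_gauge, dial_gauge, blanking_plug below 0.02 m/s and horizontal distance between each of digital_gauge, dial_gauge, blanking_plug and parking_stand above 0.08 m); the robot touches nothing.
It fails at once if a gauge is tipped over or dropped on its side (more than 0.6 rad) (angle between any of digital_gauge, dial_gauge's own z axis and vertical above 0.6 rad).
It fails at once if the oil bottle, the dish or the brass cap is moved by more than 30 mm or the bottle knocked over (distance of any of oil_bottle, alu_dish, brass_cap from where it was at the start of the episode above 0.03 m or angle between oil_bottle's own z axis and vertical above 0.5 rad).
It also fails if it takes over 107 s, if anything falls off the work surface, if the arm or the gripper's body presses on something with over 40 N, if the wrist force passes 120 N, or if a joint passes its speed limit or range.

## Robot

A 7-joint arm with a two-finger parallel gripper is mounted at the origin on a cart in front of the work surface, level with it; the furniture and walls round the work are solid. World frame = base frame: x ahead of the robot, y to its left, z up, the work surface at z = 0. Lengths are in mm, angles in rad, forces in N, time in s.
With the tool pointing down it reaches from about 425 to 825 mm from the base axis. Payload 3.6 kg.
Tool frame: the origin (TCP) lies between the finger pads, 19 mm behind the fingertips; this is the grasp point; z points along the fingers, y is the direction in which the jaws open and shut (so a half turn about z gives the same grasp; the last joint's range is limited). The gripper opens to 85 mm and grips with 20 to 120 N. Pads are 22 mm wide; open, the fingers measure 114 mm over their backs; the gripper's body (76 mm by 85 mm) begins 54 mm behind the grasp point. The pads swing forward as they close: fully open they stand 13 mm farther back than shut.
Start: joints at [1.206, 0.615, -0.013, 1.423, 0.008, 1.103, -0.04], TCP at [215.428, -613.233, 249.997] pointing down, gripper open.
Joint ranges: [-3.12, 3.12], [-0.3, 2.06], [-1.34, 1.32], [0.26, 2.42], [-1.36, 4.5], [0.01, 1.98], [-2.84, 2.84]. Speed limits (rad/s): [2.79, 2.79, 3.14, 3.14, 3.14, 3.14, 3.14].

## Interface

Orientations are given as a unit quaternion [w, x, y, z].
In Python, from bench import manip gives the robot as it stands. The module is installed in compiled form; this text tells all that it offers.
- The arm moves only by the shell command python3 -m creep 'ROWS' [FORCE]. ROWS is JSON, a list of rows, each an object with "gripper": the opening, from 0 (shut) to 1 (fully open); "travel": the shift along the world's x, y, z in mm, a list of three; "turn": the turn, a rotation vector about the world's x, y, z in degrees, a list of three. In form: [{"gripper": gripper, "travel": [dx, dy, dz], "turn": [ax, ay, az]}, ...]. A call has 1 to 8 rows; each row is the pose to reach, as a shift and turn from the pose commanded when the call began; what a row does not reach only later rows make up. A row lasts 1/10 s, in which the tool goes at most 50 mm and 8.59 degrees, less where a joint would pass 70% of its speed; a pose out of reach is approached as far as the arm can. A call with a gripper value outside its range is refused whole. The fingers move at their own pace and stop on an object; FORCE is the grip in N (left out, the last holds). Time passes only in rows, so rows that repeat a pose let the fingers close. It gives the time, the measured TCP pose, the force and the opening at its end, in the units of the state.
- manip.observe(): the state, without advancing time (a new reading comes with each control period).
- manip.capture(name): name is "scene" or "top" or "wrist"; returns a dict with "img" (384x512x3 uint8, blue, green, red), "fx", "fy", "cx", "cy" (pixels), "R" (3x3) and "t" (3): a world point X has camera coordinates R X + t. Camera axes: x right, y down, z forward; pixel columns grow to the right and rows downward; lengths in mm; the calibration is good to about 2 mm. The wrist camera is an equidistant fisheye: a pixel r from the principal point sees the ray r / f radians off the axis. A picture is of the moment at which its call begins. There is no depth.
- manip.job_done(): hands the job in, once; it reports no verdict.
Trained networks look in the newest picture that a camera, given by its name, has taken for a name from the list of things; names that differ only in an ending like _2 or _b are one class to them, and where a whole thing is asked for, a point or a joint stands for the part that bears it (a point fixed in the world has none). Each returns a list of dicts, best first, with "score" (0 to 1); they miss things now and then, are a little off and sometimes report something else, mostly with a low value. They report only what shows in the picture. A call takes as long as a camera call. They do not tell look-alikes from the thing itself.
- manip.find_in(camera, name): "xyz" ([x, y, z] in mm, in the coordinates of the camera as it stood for that picture, good to about 4 mm: the middle of the surface that is visible of it).
- manip.masks_of(camera, name): "pixels" (384x512 bool, what is visible of it).
- manip.spot_point(camera, name): "xyz" ([x, y, z] in mm, in the coordinates of the camera as it stood for that picture, good to about 4 mm: a listed point, or the origin of a listed thing).
The state is a dict: "clock": time; "joints": joint angles; "joint_velocities": joint speeds; "joint_efforts": joint torques, N m; "ee_pos": TCP position; "tcp_rot": TCP orientation; "wrist_force": force on the tool from outside, world axes, zero at the start; "ft_torque": the same for the moment, N m; "gripper_width": finger opening in mm.
Only numpy, scipy, OpenCV 4.12 (cv2) and the standard library are available. Lean on these libraries where they do the work, as an engineer would, in place of code of your own. Each camera call takes 0.05 s, during which the arm holds its last target.

## Working session

There is one attempt and no reset: what is moved stays moved. The work goes in short steps, Python scripts to look and compute and a shell command to move; the robot and the scene stay as the last step left them, time stands still between calls to the robot, and variables do not carry over. Pictures are saved under pics/ and viewed, and the job is handed in when it is done.

```bash
mkdir -p pics
cat > h.py <<'E'
import numpy as np,cv2
from bench import manip
def cap(n,f=None):
    c=manip.capture(n); c['img']=np.array(c['img']); c['R']=np.array(c['R']);c['t']=np.array(c['t'])
    if f: cv2.imwrite('pics/'+f,c['img'])
    return c
def w(c,p): return c['R'].T@(np.array(p)-c['t'])
E
python3 - <<'E'
from h import *
print(manip.observe())
for n in ['scene','top']:
    c=cap(n,n+'0.png'); print(n,c['fx'],c['cx'],c['cy'],w(c,[0,0,0]),c['R'].round(3).tolist())
    for o in ['digital_gauge','dial_gauge','blanking_plug','blue_port','red_port','yellow_port','parking_stand','oil_bottle','alu_dish','brass_cap']:
        for d in manip.spot_point(n,o): print(o,round(d['score'],2),w(c,d['xyz']).round(0))
cap('wrist','wrist0.png')
E
```

```text
{'clock': 0.0, 'joints': array([ 1.20649372,  0.61592313, -0.01263981,  1.42494668,  0.00808256,
        1.10340059, -0.04041237]), 'joint_velocities': array([ 1.33281641e-03,  1.78520792e-03, -7.38184863e-04,  2.08337178e-05,
       -1.28076763e-06,  2.08970929e-03,  1.54379908e-03]), 'joint_efforts': array([-9.86961390e-05, -4.69203329e+01,  2.59227762e-01, -1.71027356e+01,
        9.95938608e-03,  9.67196625e-03,  1.85879259e-06]), 'ee_pos': array([ 215.19946655, -612.55982869,  248.81964939]), 'tcp_rot': array([-1.29456853e-03,  9.85763673e-01,  1.68131659e-01, -2.25977625e-04]), 'wrist_force': array([-0.49408367,  0.18047535,  0.50357772]), 'ft_torque': array([2.10851188e-02, 5.17984215e-02, 1.95842849e-06]), 'gripper_width': 85.42101918662534}
scene 441.7693366686511 257.80461746807475 184.63573706664295 [-425.41400654  806.90373578  767.18197913] [[-0.663, -0.749, 0.022], [-0.365, 0.298, -0.882], [0.654, -0.592, -0.47]]
digital_gauge 0.6 [551. -75.  34.]
dial_gauge 0.84 [531.  43.  31.]
dial_gauge 0.76 [781. 320.  24.]
dial_gauge 0.71 [ 592. -515.   24.]
blanking_plug 0.7 [513
[... 235 characters left out ...]
52.   -2.]
brass_cap 0.57 [383. 103.   1.]
top 392.2098763401069 251.04808669289116 184.03293727588687 [ 286.57632261  -74.94896693 1454.97827496] [[-0.063, -0.998, 0.003], [-0.975, 0.061, -0.213], [0.213, -0.016, -0.977]]
digital_gauge 0.59 [531.  45.  31.]
digital_gauge 0.57 [548. -72.  28.]
dial_gauge 0.68 [786. 317.  21.]
dial_gauge 0.65 [ 587. -517.   28.]
dial_gauge 0.54 [531.  46.  31.]
blanking_plug 0.5 [517. 161.  31.]
blue_port 0.53 [530.  42.  25.]
red_port 0.64 [510. 161.  22.]
yellow_port 0.53 [548. -74.  24.]
yellow_port 0.53 [383.  98.  -1.]
parking_stand 0.88 [552. 315.  -3.]
oil_bottle 0.51 [ 497. -316.   -0.]
alu_dish 0.83 [ 361. -150.   -3.]
brass_cap 0.58 [384. 101.   0.]
```

View pics/scene0.png

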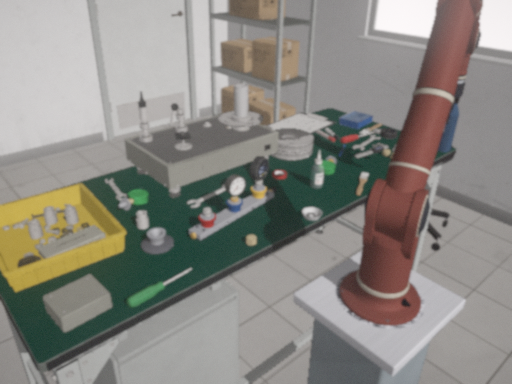

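View pics/top0.png

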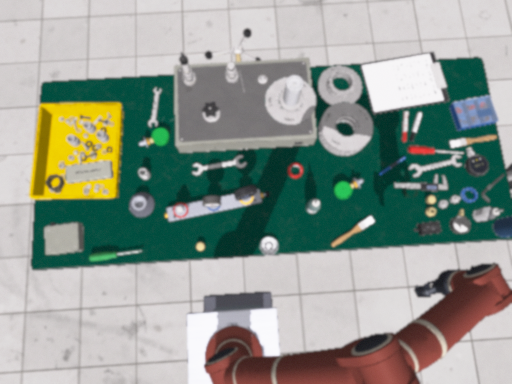

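View pics/wrist0.png

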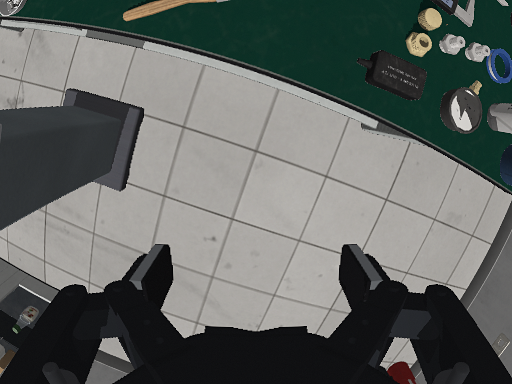

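Run:
```python
import cv2,numpy as np
a=cv2.imread('pics/scene0.png'); b=cv2.imread('pics/top0.png')
c=cv2.resize(a[110:290,140:340],(780,600),interpolation=2) if 0 else cv2.resize(a[120:260,160:345],(793,600),interpolation=2)
cv2.imwrite('pics/crop_s.png',c)
cv2.imwrite('pics/crop_t.png',cv2.resize(b[60:200,110:300],(800,589),interpolation=2))
```

```text
(no output)
```

View pics/crop_s.png

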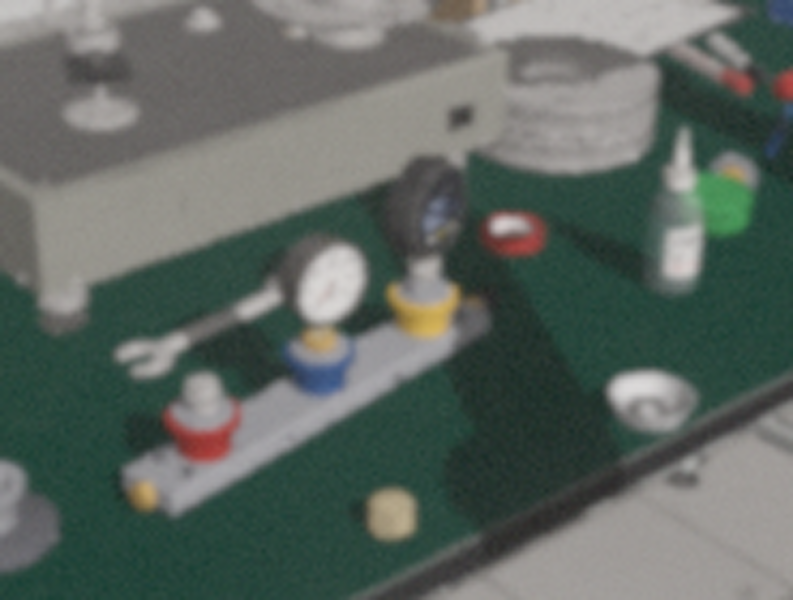

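View pics/crop_t.png

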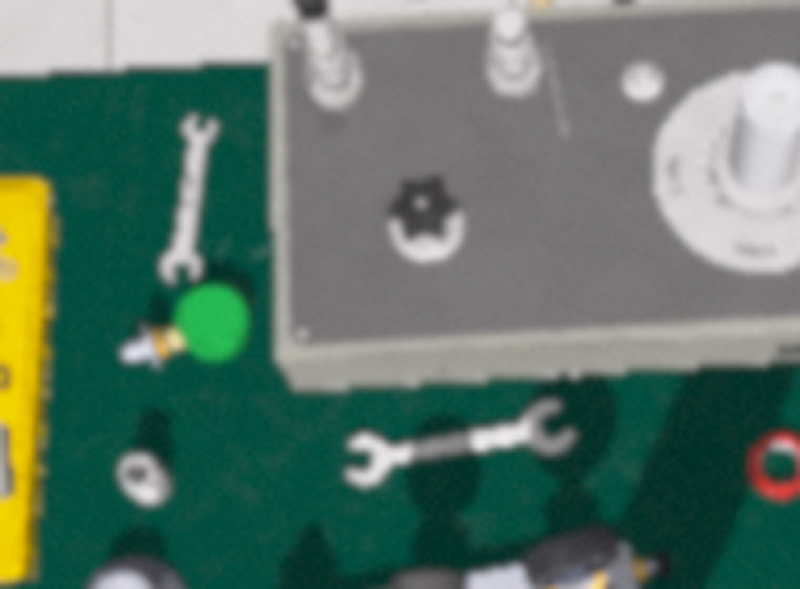

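The plug (scene px ~207,218) sits in red, the dial gauge (~235,185) in blue and the digital gauge (~260,170) in yellow. The two other "dial" hits are the green look-alikes lying at (138,197) and (328,167). The order is plug to the stand, dial to red, digital to blue, then plug to yellow. I'll move over the bar for a wrist look.

```bash
python3 -m creep '[{"gripper":1,"travel":[25,40,6],"turn":[0,0,5]},{"gripper":1,"travel":[50,80,12],"turn":[0,0,10]},{"gripper":1,"travel":[75,120,18],"turn":[0,0,15]},{"gripper":1,"travel":[100,160,25],"turn":[0,0,20]},{"gripper":1,"travel":[125,200,30],"turn":[0,0,26]},{"gripper":1,"travel":[150,240,35],"turn":[0,0,32]},{"gripper":1,"travel":[175,280,40],"turn":[0,0,37]},{"gripper":1,"travel":[200,320,50],"turn":[0,0,42]}]'
python3 -m creep '[{"gripper":1,"travel":[5,40,5],"turn":[0,0,5]},{"gripper":1,"travel":[10,80,10],"turn":[0,0,10]},{"gripper":1,"travel":[15,120,15],"turn":[0,0,15]},{"gripper":1,"travel":[20,160,20],"turn":[0,0,20]},{"gripper":1,"travel":[25,200,25],"turn":[0,0,25]},{"gripper":1,"travel":[30,240,30],"turn":[0,0,30]},{"gripper":1,"travel":[30,280,35],"turn":[0,0,35]},{"gripper":1,"travel":[30,320,40],"turn":[0,0,40]}]'
python3 - <<'E'
from h import *
s=manip.observe();print(s['clock'],s['ee_pos'],s['tcp_rot'],s['joints'])
c=cap('wrist','wrist1.png'); print(c['fx'],c['cx'],c['cy'],w(c,[0,0,0]),c['R'].round(3).tolist())
for o in ['digital_gauge','dial_gauge','blanking_plug','blue_port','red_port','yellow_port','parking_stand','brass_cap','alu_dish']:
    for d in manip.spot_point('wrist',o): print(o,round(d['score'],2),w(c,d['xyz']).round(0))
E
```

```text
clock: 1.95
ee_pos: [415.8, -291.4, 300.1]
tcp_rot: [-0.0, 0.859, 0.512, -0.0]
wrist_force: [1.3, -0.6, -0.7]
gripper_width: 85.5
clock: 2.75
ee_pos: [445.3, 28.3, 340.5]
tcp_rot: [0.0, 0.632, 0.775, 0.0]
wrist_force: [-0.7, 0.2, -0.4]
gripper_width: 85.4
2.75 [445.34561109  28.28480395 340.53389339] [4.37733485e-04 6.32401428e-01 7.74640694e-01 1.93035272e-04] [ 0.33791562  0.2420746  -0.56928125  1.81647999  0.14432031  1.12329811
 -0.07921124]
297.3186396354542 255.53300379740642 196.66873948473008 [429.96802952  98.76360173 464.70315003] [[0.98, 0.201, 0.0], [0.193, -0.94, 0.281], [0.057, -0.275, -0.96]]
digital_gauge 0.6 [550. -73.  26.]
digital_gauge 0.34 [384.  99.   3.]
dial_gauge 0.7 [527.  41.  30.]
dial_gauge 0.61 [782. 320.  28.]
blanking_plug 0.83 [512. 162.  30.]
blue_port 0.46 [529.  46.  26.]
yellow_port 0.79 [551. -77.  23.]
parking_stand 0.75 [553. 312.  -1.]
parking_stand 0.66 [530.  41.  27.]
brass_cap 0.7 [381. 100.   2.]
brass_cap 0.63 [511. 164.  23.]
alu_dish 0.85 [ 362. -149.    1.]
alu_dish 0.34 [554. 311.   3.]
```

View pics/wrist1.png

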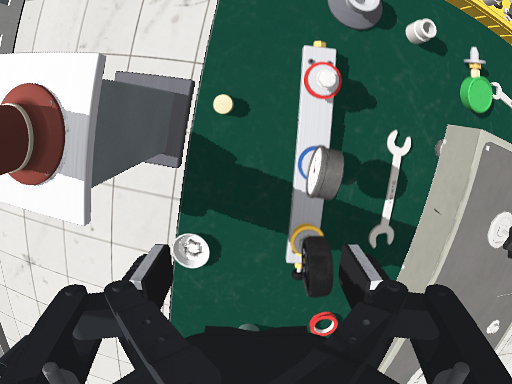

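The view shows the red rim at (322,80), blue at (318,163) and yellow at (308,240), with both gauges' cases edge-on. The stand is at the top (355,8). I'll take a second view for triangulation.

```bash
python3 -m creep '[{"gripper":1,"travel":[0,45,0],"turn":[0,0,-1]},{"gripper":1,"travel":[0,90,0],"turn":[0,0,-3]},{"gripper":1,"travel":[10,130,0],"turn":[0,0,-3.4]},{"gripper":1,"travel":[20,130,-20],"turn":[0,0,-3.4]},{"gripper":1,"travel":[20,130,-20],"turn":[0,0,-3.4]},{"gripper":1,"travel":[20,130,-20],"turn":[0,0,-3.4]}]'
cat >> h.py <<'E'
from scipy.optimize import least_squares
def proj(c,X,fish=True):
    P=c['R']@np.array(X,float)+c['t']
    if not fish: return np.array([c['fx']*P[0]/P[2]+c['cx'],c['fy']*P[1]/P[2]+c['cy']])
    r=np.hypot(P[0],P[1]); th=np.arctan2(r,P[2]); return np.array([c['cx']+c['fx']*th*P[0]/r, c['cy']+c['fy']*th*P[1]/r])
def big(img,x0,y0,x1,y1,f,k=None):
    k=k or min(800/(x1-x0),600/(y1-y0)); cv2.imwrite('pics/'+f,cv2.resize(img[y0:y1,x0:x1],None,fx=k,fy=k,interpolation=2))
def circ(c,ctr,r,z,img,col=(0,255,255)):
    for a in np.arange(0,6.28,.1):
        p=proj(c,[ctr[0]+r*np.cos(a),ctr[1]+r*np.sin(a),z]); img[int(round(p[1]))%384,int(round(p[0]))%512]=col
E
python3 - <<'E'
from h import *
import pickle
s=manip.observe();print(s['clock'],s['ee_pos'],s['tcp_rot'],s['joints'])
c=cap('wrist','wrist2.png'); print(w(c,[0,0,0])); pickle.dump(c,open('c2.pkl','wb'))
for o in ['digital_gauge','dial_gauge','blanking_plug','blue_port','red_port','yellow_port','parking_stand','brass_cap','alu_dish']:
    for d in manip.spot_point('wrist',o): print(o,round(d['score'],2),w(c,d['xyz']).round(0))
im=c['img'].copy()
for p,col in [((512,162),0),((530,43.5),0),((547,-75),0)]: circ(c,p,26.5,54,im)
circ(c,(512,162),13.5,80,im); circ(c,(552,313),26.5,42,im); circ(c,(552,313),47,0,im)
cv2.imwrite('pics/ov2.png',im)
big(im,200,30,460,225,'ov2b.png')
E
```

```text
clock: 3.85
ee_pos: [465.4, 155.4, 319.6]
tcp_rot: [-0.0, 0.657, 0.754, -0.001]
wrist_force: [0.4, -0.1, 0.8]
gripper_width: 85.3
3.85 [465.37609089 155.36222879 319.59018984] [-3.57158892e-04  6.57223237e-01  7.53695133e-01 -1.06563743e-03] [ 0.06513581  0.34637489 -0.59652998  1.74771729  0.2140785   1.11518997
 -0.46254291]
[454.93054252 226.71436069 443.71231257]
digital_gauge 0.89 [549. -76.  27.]
dial_gauge 0.89 [528.  40.  33.]
dial_gauge 0.82 [778. 315.  27.]
blue_port 0.82 [530.  42.  26.]
red_port 0.73 [513. 162.  23.]
yellow_port 0.57 [551. -75.  23.]
parking_stand 0.61 [554. 314.   3.]
brass_cap 0.82 [381.  99.   4.]
alu_dish 0.64 [ 364. -152.    1.]
alu_dish 0.36 [551. -77.  21.]
```

View pics/ov2b.png

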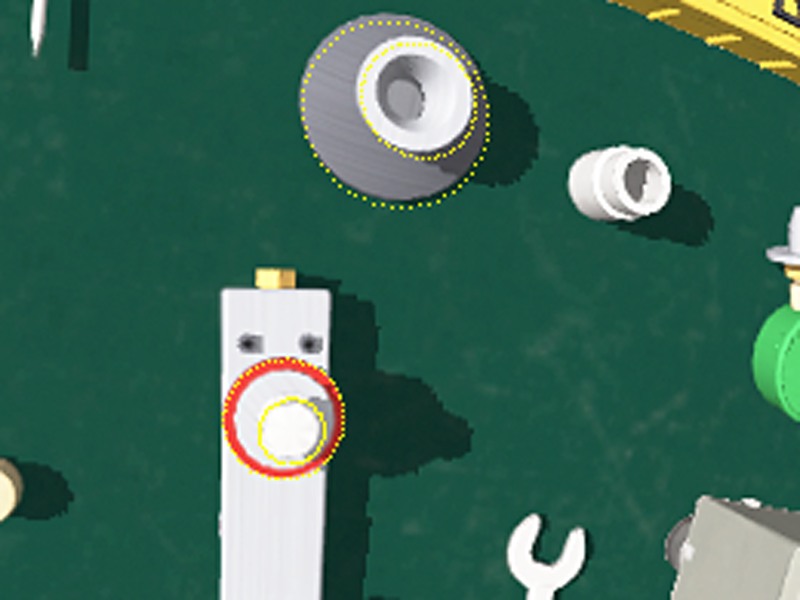

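View pics/ov2.png

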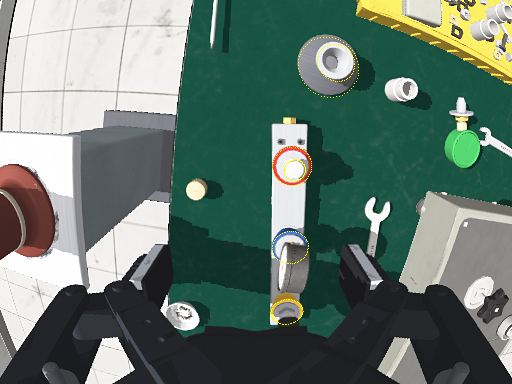

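```bash
cat >> h.py <<'E'
def unproj(c,px,z):
    d=(np.array(px,float)-[c['cx'],c['cy']])/[c['fx'],c['fy']]; th=np.hypot(*d.T)
    v=np.c_[d/th[:,None]*np.sin(th)[:,None],np.cos(th)]@c['R']; o=w(c,[0,0,0])
    return o+v*((z-o[2])/v[:,2])[:,None]
def rim(c,mask,z,box):
    m=np.zeros_like(mask,np.uint8); x0,y0,x1,y1=box; m[y0:y1,x0:x1]=mask[y0:y1,x0:x1]
    n,l,st,_=cv2.connectedComponentsWithStats(m); k=1+np.argmax(st[1:,4]); 
    cs,_=cv2.findContours((l==k).astype(np.uint8),0,1); h=cv2.convexHull(max(cs,key=len))[:,0]
    P=unproj(c,h,z)
    f=least_squares(lambda q:np.hypot(P[:,0]-q[0],P[:,1]-q[1])-q[2],[*P[:,:2].mean(0),26],loss='soft_l1')
    return f.x.round(1),np.abs(f.fun).mean().round(2),len(h)
E
python3 - <<'E'
from h import *
import pickle
c=pickle.load(open('c2.pkl','rb')); hsv=cv2.cvtColor(c['img'],cv2.COLOR_BGR2HSV); H,S,V=cv2.split(hsv)
red=((H<8)|(H>172))&(S>120); print('red',rim(c,red,54,(250,130,330,200)))
blu=(H>95)&(H<125)&(S>90); print('blue',rim(c,blu,54,(250,215,330,260)))
print('stand rim',rim(c,(V>130)&(S<60),42,(300,30,365,90)))
print('foot',rim(c,(S<70)|(V>110),3,(290,30,365,105)))
print('head',rim(c,(V>215)&(S<40),80,(278,155,308,182)))
E
```

```text
red (array([511.8, 163. ,  26.3]), np.float64(0.16), 26)
blue (array([527.9,  46.6,  27. ]), np.float64(0.71), 17)
stand rim (array([538. , 309.8,  39.9]), np.float64(1.47), 23)
foot (array([549.9, 316.2,  47.1]), np.float64(0.12), 35)
head (array([507.6, 166.4,  19.3]), np.float64(0.75), 16)
```

```bash
python3 -m creep '[{"gripper":1,"travel":[20,5,-45],"turn":[0,0,0]},{"gripper":1,"travel":[40,8,-90],"turn":[0,0,0]},{"gripper":1,"travel":[46.5,7.6,-135],"turn":[0,0,0]},{"gripper":1,"travel":[46.5,7.6,-170],"turn":[0,0,0]},{"gripper":1,"travel":[46.5,7.6,-170],"turn":[0,0,0]},{"gripper":1,"travel":[46.5,7.6,-170],"turn":[0,0,0]}]'
python3 - <<'E'
from h import *
import pickle
s=manip.observe();print(s['ee_pos'])
c=cap('wrist','wrist3.png'); c2=pickle.load(open('c2.pkl','rb'));pickle.dump(c,open('c3.pkl','wb'))
for cc in (c,c2):
    H,S,V=cv2.split(cv2.cvtColor(cc['img'],cv2.COLOR_BGR2HSV)); red=((H<8)|(H>172))&(S>120)
    for z in (46,54,62): print(z,rim(cc,red,z,(200,130,360,384) if cc is c else (250,130,330,200)))
im=c['img'].copy()
circ(c,(511.8,163),26.5,54,im); circ(c,(511.8,163),13.5,80,im); circ(c,(550,316),26.5,42,im)
circ(c,(528.9,44.2),26.5,54,im)
cv2.imwrite('pics/ov3.png',im)
E
```

```text
clock: 4.95
ee_pos: [512.2, 164.8, 150.5]
tcp_rot: [-0.0, 0.656, 0.755, 0.0]
wrist_force: [1.0, -0.2, -0.6]
gripper_width: 85.7
[512.16245097 164.82580752 150.50991653]
46 (array([512.2, 160.1,  27.5]), np.float64(0.15), 32)
54 (array([511.8, 162.7,  26.6]), np.float64(0.15), 32)
62 (array([511.4, 165.4,  25.6]), np.float64(0.14), 32)
46 (array([513. , 161.7,  26.8]), np.float64(0.17), 26)
54 (array([511.8, 163. ,  26.3]), np.float64(0.16), 26)
62 (array([510.6, 164.3,  25.7]), np.float64(0.16), 26)
```

View pics/ov3.png

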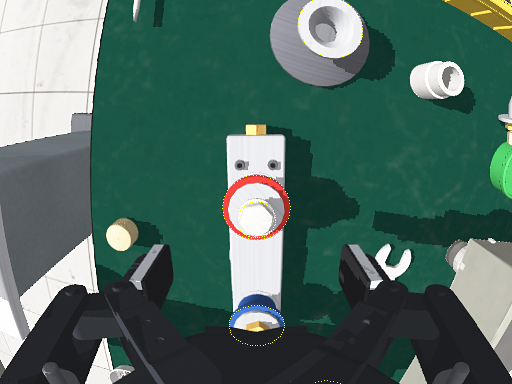

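Rim height agrees at 54 mm in both views, and the head overlay fits at z=80. Now I'll descend and grip the plug.

```bash
python3 -m creep '[{"gripper":0.8,"travel":[-0.4,-1.8,-30],"turn":[0,0,0]},{"gripper":0.7,"travel":[-0.4,-1.8,-55],"turn":[0,0,0]},{"gripper":0.6,"travel":[-0.4,-1.8,-70],"turn":[0,0,0]},{"gripper":0.6,"travel":[-0.4,-1.8,-70],"turn":[0,0,0]},{"gripper":0.1,"travel":[-0.4,-1.8,-70],"turn":[0,0,0]},{"gripper":0.1,"travel":[-0.4,-1.8,-70],"turn":[0,0,0]},{"gripper":0.1,"travel":[-0.4,-1.8,-70],"turn":[0,0,0]},{"gripper":0.1,"travel":[-0.4,-1.8,-70],"turn":[0,0,0]}]' 50
python3 - <<'E'
from h import *
print(manip.observe()['ee_pos'],manip.observe()['gripper_width']); cap('wrist','w4.png')
E
```

```text
clock: 5.8
ee_pos: [513.0, 163.3, 82.4]
tcp_rot: [0.001, 0.656, 0.754, 0.002]
wrist_force: [-0.9, -0.5, 6.3]
gripper_width: 25.0
[513.04550854 163.34847258  82.42522128] 24.998854172234456
```

View pics/w4.png

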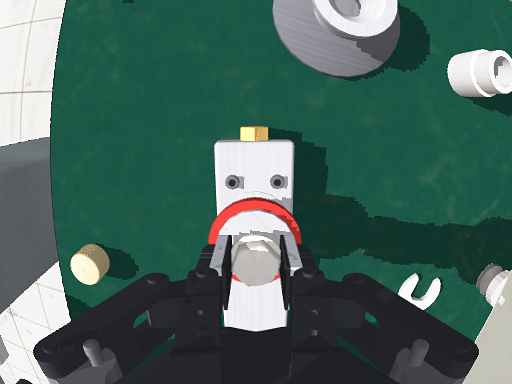

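```bash
python3 -m creep '[{"gripper":0.1,"travel":[0,0,12],"turn":[0,0,0]},{"gripper":0.1,"travel":[0,0,30],"turn":[0,0,0]},{"gripper":0.1,"travel":[0,0,55],"turn":[0,0,0]},{"gripper":0.1,"travel":[5,25,60],"turn":[0,0,0]},{"gripper":0.1,"travel":[16,65,60],"turn":[0,0,0]},{"gripper":0.1,"travel":[28,110,60],"turn":[0,0,0]},{"gripper":0.1,"travel":[38,145,60],"turn":[0,0,0]},{"gripper":0.1,"travel":[38,153,60],"turn":[0,0,0]}]'
python3 -m creep '[{"gripper":0.1,"travel":[0,0,0],"turn":[0,0,0]},{"gripper":0.1,"travel":[0,0,0],"turn":[0,0,0]}]'
python3 - <<'E'
from h import *
print(manip.observe()['ee_pos'],manip.observe()['gripper_width']); c=cap('wrist','w5.png'); t=cap('scene','s5.png'); big(t['img'],110,170,250,275,'s5b.png')
E
```

```text
clock: 6.65
ee_pos: [549.0, 322.0, 141.5]
tcp_rot: [-0.002, 0.654, 0.756, 0.003]
wrist_force: [-0.6, 0.2, -1.3]
gripper_width: 25.5
clock: 6.85
ee_pos: [549.5, 313.6, 140.0]
tcp_rot: [0.001, 0.657, 0.754, -0.001]
wrist_force: [-0.6, -0.0, -1.4]
gripper_width: 24.9
[549.48125691 313.62012518 140.02049882] 24.909648628502143
```

View pics/w5.png

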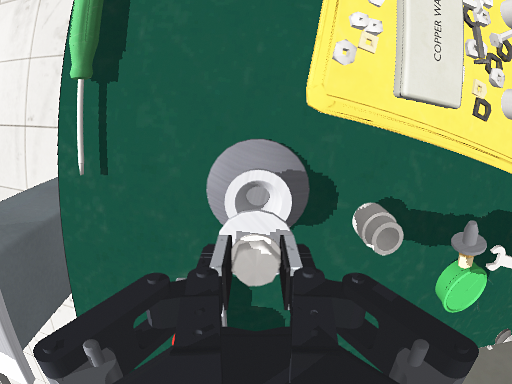

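View pics/s5b.png

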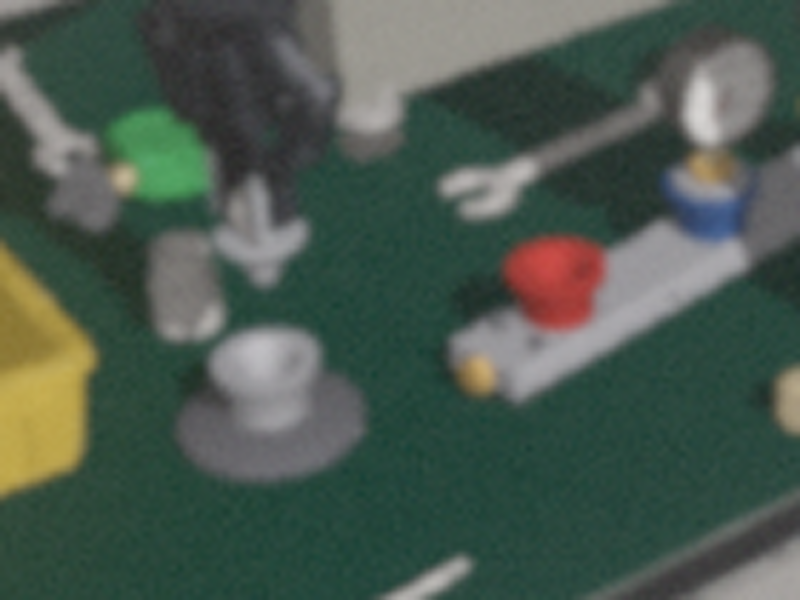

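Run:
```python
from h import *
c=cap('wrist');print(manip.observe()['ee_pos'])
H,S,V=cv2.split(cv2.cvtColor(c['img'],cv2.COLOR_BGR2HSV))
m=((S<70)&(V>60)|(V>110)).astype(np.uint8)
h=None
# foot top-left arc: points
pts=[]
import math
ctr=proj(c,[550,316,3])
for a in np.arange(math.pi*0.75,math.pi*1.9,.08):
    d=np.array([math.cos(a),math.sin(a)])
    g=[int(not(35<H[int(p[1]),int(p[0])]<95 and S[int(p[1]),int(p[0])]>100)) for p in (ctr+d*r for r in range(30,75))]
    k=g.index(0) if 0 in g else None
    if k: pts.append(ctr+d*(30+k))
P=unproj(c,pts,3)
f=least_squares(lambda q:np.hypot(P[:,0]-q[0],P[:,1]-q[1])-47,[550,316],loss='soft_l1');print(len(pts),f.x,np.abs(f.fun).mean())
```

```text
[549.94393876 313.1385826  140.0585747 ]
46 [549.65105079 315.48709646] 0.503878441916443
```

```bash
python3 -m creep '[{"gripper":0.1,"travel":[0,0,-10],"turn":[0,0,0]},{"gripper":0.1,"travel":[0,0,-25],"turn":[0,0,0]},{"gripper":0.1,"travel":[0,0,-35],"turn":[0,0,0]},{"gripper":0.1,"travel":[0,0,-35],"turn":[0,0,0]},{"gripper":0.1,"travel":[0,0,-35],"turn":[0,0,0]}]'
python3 -m creep '[{"gripper":0.1,"travel":[0,0,-6],"turn":[0,0,0]},{"gripper":0.1,"travel":[0,0,-14],"turn":[0,0,0]},{"gripper":0.1,"travel":[0,0,-22],"turn":[0,0,0]},{"gripper":0.1,"travel":[0,0,-30],"turn":[0,0,0]},{"gripper":0.1,"travel":[0,0,-36],"turn":[0,0,0]},{"gripper":0.1,"travel":[0,0,-38],"turn":[0,0,0]},{"gripper":0.1,"travel":[0,0,-38],"turn":[0,0,0]}]'
```

```text
clock: 7.5
ee_pos: [549.3, 315.5, 104.2]
tcp_rot: [-0.0, 0.656, 0.755, -0.001]
wrist_force: [-0.8, -0.6, -0.9]
gripper_width: 24.9
clock: 8.2
ee_pos: [549.5, 315.6, 70.4]
tcp_rot: [0.001, 0.656, 0.754, -0.0]
wrist_force: [-5.3, -3.3, 17.5]
gripper_width: 25.3
```

```bash
python3 -m creep '[{"gripper":0.6,"travel":[0,0,2],"turn":[0,0,0]},{"gripper":0.7,"travel":[0,0,2],"turn":[0,0,0]},{"gripper":0.8,"travel":[0,0,3],"turn":[0,0,0]},{"gripper":1,"travel":[0,0,25],"turn":[0,0,0]},{"gripper":1,"travel":[0,0,60],"turn":[0,0,0]},{"gripper":1,"travel":[0,0,100],"turn":[0,0,0]},{"gripper":1,"travel":[0,0,100],"turn":[0,0,0]},{"gripper":1,"travel":[0,0,100],"turn":[0,0,0]}]'
python3 - <<'E'
from h import *
print(manip.observe()['ee_pos']); c=cap('wrist','w6.png'); t=cap('scene','s6.png'); big(t['img'],110,140,290,275,'s6b.png')
E
```

```text
clock: 9.0
ee_pos: [549.9, 315.8, 167.6]
tcp_rot: [0.0, 0.656, 0.754, 0.001]
wrist_force: [-0.6, -0.2, -0.7]
gripper_width: 85.9
[549.85441351 315.82947368 167.62335634]
```

View pics/w6.png

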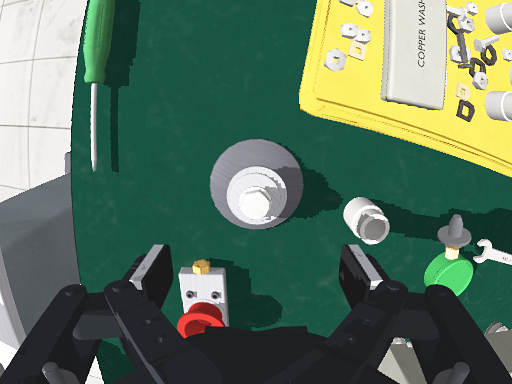

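View pics/s6b.png

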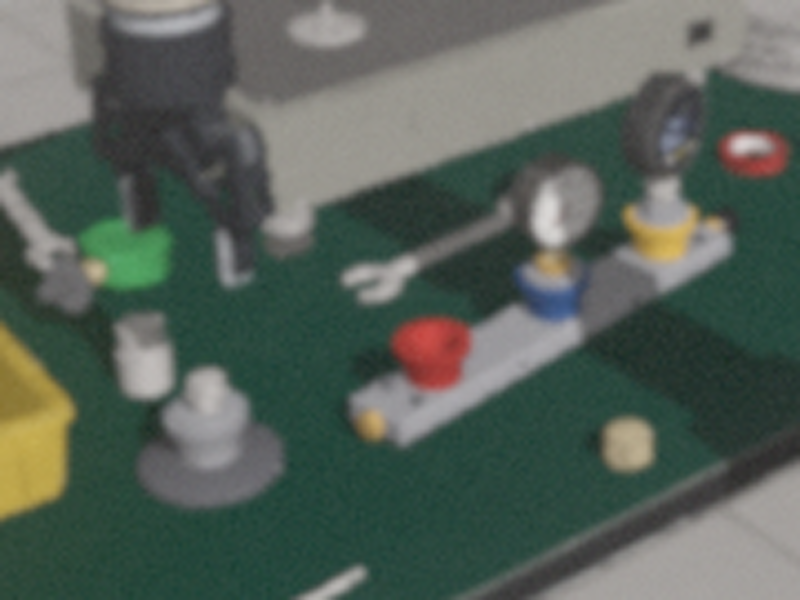

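Plug is home in the stand (w6 px 256,200). Next I'll look at the dial gauge's yaw from above.

```bash
python3 -m creep '[{"gripper":1,"travel":[0,0,45],"turn":[0,0,0]},{"gripper":1,"travel":[-10,-40,70],"turn":[0,0,0]},{"gripper":1,"travel":[-25,-80,90],"turn":[0,0,0]},{"gripper":1,"travel":[-40,-120,110],"turn":[0,0,0]},{"gripper":1,"travel":[-50,-165,110],"turn":[0,0,0]},{"gripper":1,"travel":[-60,-200,110],"turn":[0,0,0]},{"gripper":1,"travel":[-60,-200,110],"turn":[0,0,0]},{"gripper":1,"travel":[-60,-200,110],"turn":[0,0,0]}]'
python3 - <<'E'
from h import *
import pickle
print(manip.observe()['ee_pos']); c=cap('wrist','w7.png'); pickle.dump(c,open('c7.pkl','wb'))
im=c['img'].copy()
H,S,V=cv2.split(cv2.cvtColor(im,cv2.COLOR_BGR2HSV)); red=((H<8)|(H>172))&(S>120)
print(rim(c,red,54,(180,80,360,300)))
u=np.array([-.142,.99])
def box(o,yaw,x0,x1,hw,zc,col):
    a=np.radians(yaw); X=np.array([np.cos(a),np.sin(a)]);Y=np.array([-X[1],X[0]])
    for xx in(x0,x1):
        for t in np.arange(0,6.28,.06):
            q=np.array(o)+X*xx+Y*hw*np.cos(t); p=proj(c,[q[0],q[1],zc+hw*np.sin(t)]).round().astype(int)
            if 0<=p[0]<512 and 0<=p[1]<384: im[p[1],p[0]]=col
box((528.9,44.2),8.2,-17,12,33,30+85,(0,255,255)); box((546,-74.6),8.2,-16,14,41,130,(0,255,255))
circ(c,(528.9,44.2),26.5,54,im); circ(c,(546,-74.6),26.5,54,im)
cv2.imwrite('pics/ov7.png',im); big(im,180,120,380,270,'ov7b.png',4)
E
```

```text
clock: 9.9
ee_pos: [489.1, 114.6, 275.9]
tcp_rot: [-0.001, 0.657, 0.754, -0.001]
wrist_force: [-0.1, 0.9, -0.9]
gripper_width: 85.7
[489.12197282 114.59426581 275.90540464]
(array([512. , 162.6,  26.2]), np.float64(0.29), 30)
```

View pics/ov7.png

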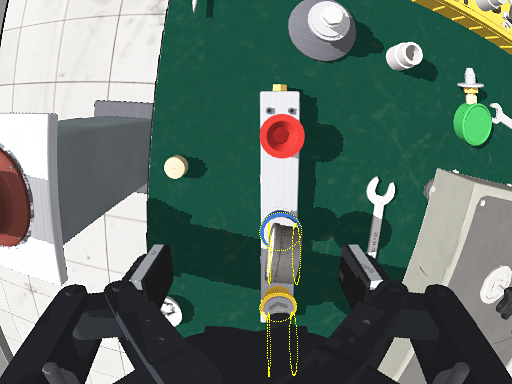

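View pics/ov7b.png

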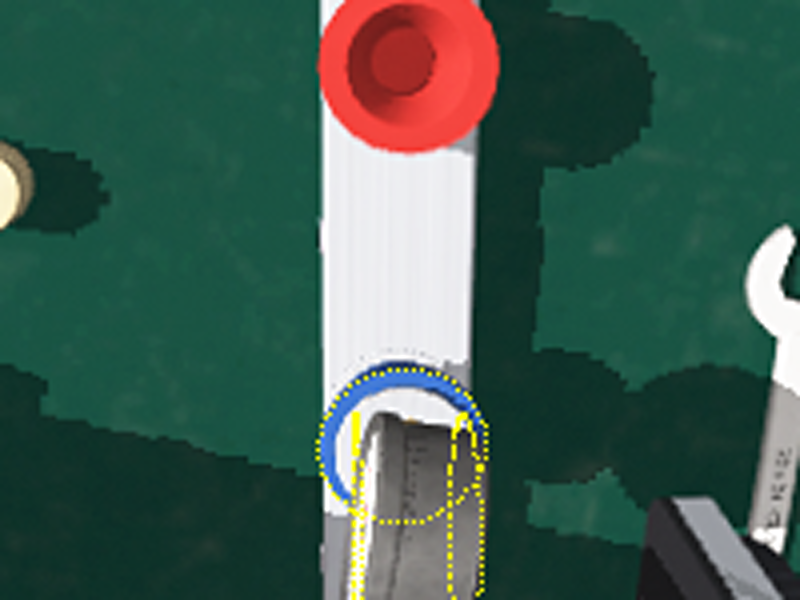

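```bash
cat >> h.py <<'E'
def gbox(c,im,o,yaw,x0,x1,hw,zc,col):
    a=np.radians(yaw); X=np.array([np.cos(a),np.sin(a)]);Y=np.array([-X[1],X[0]])
    for xx in(x0,x1):
        for t in np.arange(0,6.28,.03):
            q=np.array(o)+X*xx+Y*hw*np.cos(t); p=(proj(c,[q[0],q[1],zc+hw*np.sin(t)])*4+2).round().astype(int)
            if 0<=p[0]<2048 and 0<=p[1]<1536: im[p[1],p[0]]=col
E
python3 - <<'E'
from h import *
import pickle
c=pickle.load(open('c7.pkl','rb')); out=[]
for yaw in (-8,-3,2):
    im=cv2.resize(c['img'],None,fx=4,fy=4,interpolation=2)
    gbox(c,im,(528.9,44.8),yaw,-17,12,33,115,(0,255,255)); out.append(im[850:1200,1020:1270])
cv2.imwrite('pics/yaw7.png',np.hstack(out))
E
```

```text
(no output)
```

View pics/yaw7.png

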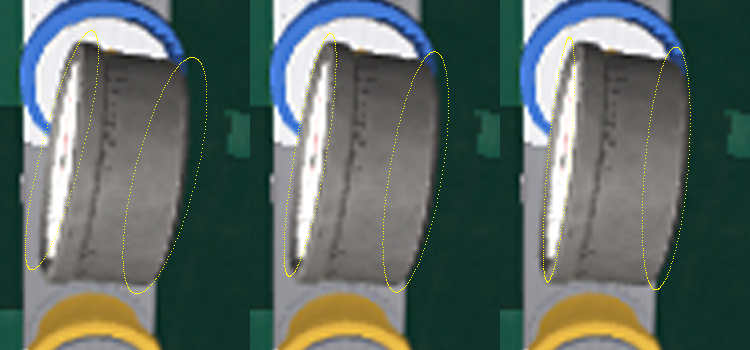

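The dial gauge's yaw is about 0.5°. I'll approach and grip its case.

```bash
python3 -m creep '[{"gripper":1,"travel":[18,-35,-20],"turn":[0,0,-4]},{"gripper":1,"travel":[36.9,-70.8,-40],"turn":[0,0,-7.5]},{"gripper":1,"travel":[36.9,-70.8,-80],"turn":[0,0,-7.5]},{"gripper":1,"travel":[36.9,-70.8,-80],"turn":[0,0,-7.5]},{"gripper":1,"travel":[36.9,-70.8,-80],"turn":[0,0,-7.5]}]'
python3 - <<'E'
from h import *
print(manip.observe()['ee_pos']); c=cap('wrist','w8.png')
c=cap('top');big(c['img'],130,150,280,260,'t8.png')
E
```

```text
clock: 10.45
ee_pos: [526.1, 47.4, 196.7]
tcp_rot: [-0.001, 0.703, 0.711, -0.0]
wrist_force: [0.5, -0.1, 0.8]
gripper_width: 85.5
[526.1401613   47.3957562  196.71804747]
```

View pics/w8.png

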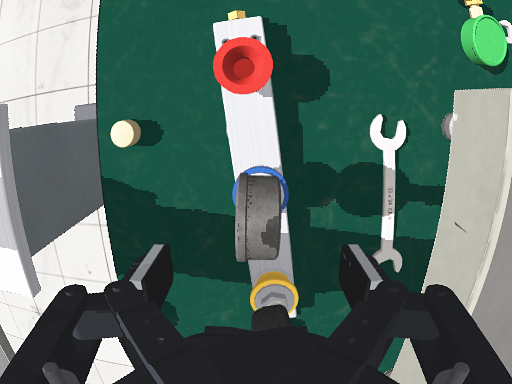

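The case (px 237–281, 175–260) is square to the jaws and centred between them, so I'll descend.

```bash
python3 -m creep '[{"gripper":1,"travel":[0,0,-30],"turn":[0,0,0]},{"gripper":0.9,"travel":[0,0,-55],"turn":[0,0,0]},{"gripper":0.7,"travel":[0,0,-66],"turn":[0,0,0]},{"gripper":0.55,"travel":[0,0,-66],"turn":[0,0,0]},{"gripper":0.1,"travel":[0,0,-66],"turn":[0,0,0]},{"gripper":0.1,"travel":[0,0,-66],"turn":[0,0,0]},{"gripper":0.1,"travel":[0,0,-66],"turn":[0,0,0]},{"gripper":0.1,"travel":[0,0,-66],"turn":[0,0,0]}]' 70
python3 -m creep '[{"gripper":0.1,"travel":[0,0,6],"turn":[0,0,0]},{"gripper":0.1,"travel":[0,0,20],"turn":[0,0,0]},{"gripper":0.1,"travel":[0,0,40],"turn":[0,0,0]},{"gripper":0.1,"travel":[0,0,50],"turn":[0,0,0]},{"gripper":0.1,"travel":[0,0,50],"turn":[0,0,0]}]'
python3 - <<'E'
from h import *
print(manip.observe()['ee_pos']); c=cap('wrist','w9.png')
c=cap('scene','s9.png');big(c['img'],160,110,320,230,'s9b.png')
E
```

```text
clock: 11.35
ee_pos: [527.6, 45.5, 132.8]
tcp_rot: [0.001, 0.704, 0.71, 0.002]
wrist_force: [-0.1, 0.4, 6.1]
gripper_width: 28.6
clock: 11.85
ee_pos: [527.0, 44.7, 182.0]
tcp_rot: [0.001, 0.704, 0.71, 0.001]
wrist_force: [-0.3, -0.2, -4.4]
gripper_width: 28.7
[526.98727301  44.6924599  182.03718323]
```

View pics/w9.png

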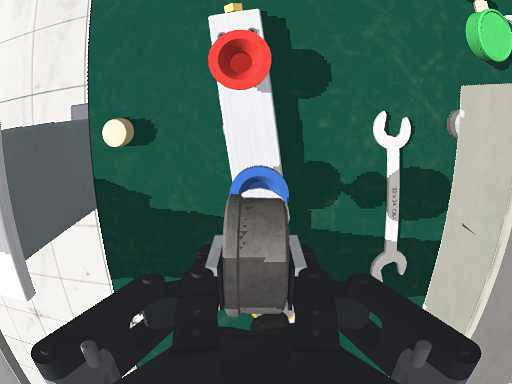

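View pics/s9b.png

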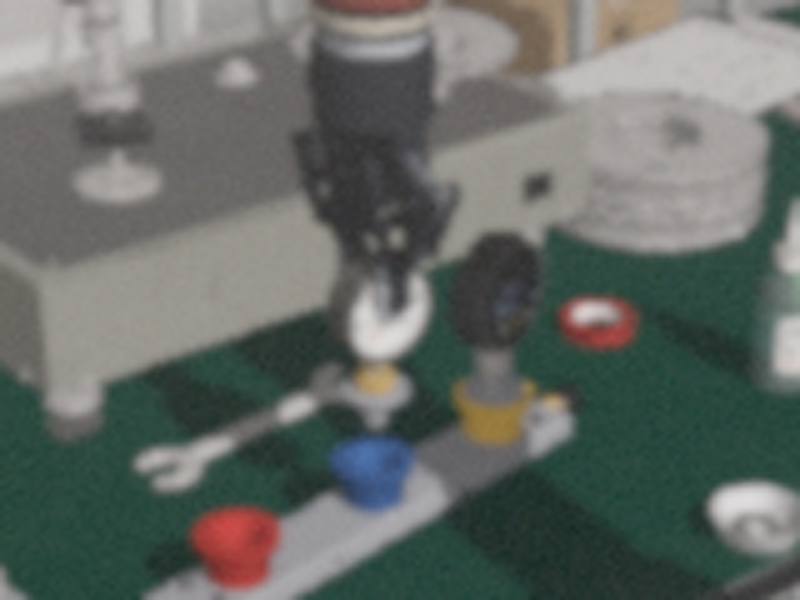

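```bash
python3 -m creep '[{"gripper":0.1,"travel":[-3,20,5],"turn":[0,0,0]},{"gripper":0.1,"travel":[-8,50,5],"turn":[0,0,0]},{"gripper":0.1,"travel":[-13,85,5],"turn":[0,0,0]},{"gripper":0.1,"travel":[-16,110,5],"turn":[0,0,0]},{"gripper":0.1,"travel":[-17,118.5,5],"turn":[0,0,0]},{"gripper":0.1,"travel":[-17,118.5,0],"turn":[0,0,0]},{"gripper":0.1,"travel":[-17,118.5,-12],"turn":[0,0,0]},{"gripper":0.1,"travel":[-17,118.5,-12],"turn":[0,0,0]}]'
python3 - <<'E'
from h import *
print(manip.observe()['ee_pos']); c=cap('wrist','w10.png')
H,S,V=cv2.split(cv2.cvtColor(c['img'],cv2.COLOR_BGR2HSV)); red=((H<8)|(H>172))&(S>120)
print(rim(c,red,54,(180,80,360,300)))
c=cap('scene','s10.png');big(c['img'],150,130,310,250,'s10b.png')
E
```

```text
clock: 12.75
ee_pos: [508.3, 159.9, 166.3]
tcp_rot: [-0.0, 0.705, 0.709, -0.003]
wrist_force: [-0.2, -1.2, -4.6]
gripper_width: 28.8
[508.32603259 159.92450109 166.31391867]
(array([511.9, 162.7,  26.5]), np.float64(0.07), 20)
```

View pics/s10b.png

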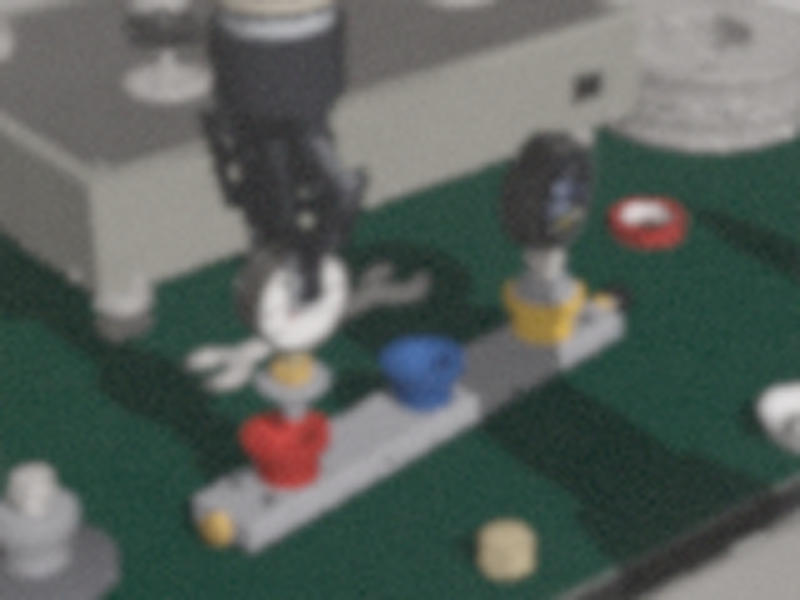

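View pics/w10.png

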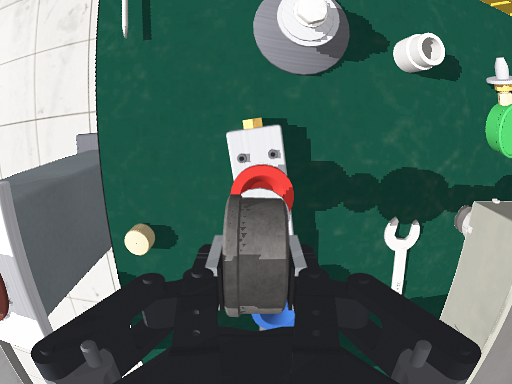

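```bash
python3 -m creep '[{"gripper":0.1,"travel":[0,0,0],"turn":[0,0,0]},{"gripper":0.1,"travel":[0,0,-8],"turn":[0,0,0]},{"gripper":0.1,"travel":[0,0,-16],"turn":[0,0,0]},{"gripper":0.1,"travel":[0,0,-24],"turn":[0,0,0]},{"gripper":0.1,"travel":[0,0,-31],"turn":[0,0,0]},{"gripper":0.1,"travel":[0,0,-37],"turn":[0,0,0]},{"gripper":0.1,"travel":[0,0,-39],"turn":[0,0,0]},{"gripper":0.1,"travel":[0,0,-39],"turn":[0,0,0]}]'
python3 -m creep '[{"gripper":0.1,"travel":[0,0,0],"turn":[0,0,0]}]'
```

```text
clock: 13.65
ee_pos: [509.2, 163.4, 132.7]
tcp_rot: [0.001, 0.704, 0.71, -0.0]
wrist_force: [-6.4, -2.6, 15.9]
gripper_width: 28.5
clock: 13.75
ee_pos: [509.2, 163.4, 132.7]
tcp_rot: [0.001, 0.704, 0.71, -0.0]
wrist_force: [-6.2, -1.8, 16.3]
gripper_width: 28.5
```

```bash
python3 -m creep '[{"gripper":0.5,"travel":[0,0,1],"turn":[0,0,0]},{"gripper":0.7,"travel":[0,0,1],"turn":[0,0,0]},{"gripper":1,"travel":[0,0,1],"turn":[0,0,0]},{"gripper":1,"travel":[0,0,1],"turn":[0,0,0]},{"gripper":1,"travel":[0,0,30],"turn":[0,0,0]},{"gripper":1,"travel":[0,0,70],"turn":[0,0,0]},{"gripper":1,"travel":[0,0,110],"turn":[0,0,0]},{"gripper":1,"travel":[0,0,145],"turn":[0,0,0]}]'
python3 -m creep '[{"gripper":1,"travel":[0,-40,10],"turn":[0,0,0]},{"gripper":1,"travel":[0,-85,10],"turn":[0,0,0]},{"gripper":1,"travel":[0,-130,10],"turn":[0,0,0]},{"gripper":1,"travel":[0,-160,10],"turn":[0,0,0]},{"gripper":1,"travel":[0,-160,10],"turn":[0,0,0]},{"gripper":1,"travel":[0,-160,10],"turn":[0,0,0]},{"gripper":1,"travel":[0,-160,10],"turn":[0,0,0]}]'
python3 - <<'E'
from h import *
import pickle
print(manip.observe()['ee_pos']); c=cap('wrist','w11.png'); pickle.dump(c,open('c11.pkl','wb'))
H,S,V=cv2.split(cv2.cvtColor(c['img'],cv2.COLOR_BGR2HSV)); blu=(H>95)&(H<125)&(S>90)
print(rim(c,blu,54,(180,50,360,250)))
im=cv2.resize(c['img'],None,fx=4,fy=4,interpolation=2)
p=proj(c,[546,-74,150])*4; x,y=p.astype(int); out=[]
for yaw in (2,8,14):
    i=im.copy(); gbox(c,i,(545.5,-74),yaw,-16,14,41,130,(0,255,255)); out.append(i[y-250:y+250,x-130:x+130])
cv2.imwrite('pics/yaw11.png',np.hstack(out))
c=cap('scene','s11.png');big(c['img'],150,130,310,250,'s11b.png')
E
```

```text
clock: 14.55
ee_pos: [509.6, 163.5, 276.8]
tcp_rot: [0.0, 0.704, 0.71, 0.0]
wrist_force: [1.2, 1.0, -0.6]
gripper_width: 85.4
clock: 15.25
ee_pos: [509.4, 5.0, 285.0]
tcp_rot: [-0.0, 0.703, 0.711, 0.0]
wrist_force: [-0.5, 0.4, 0.0]
gripper_width: 85.2
[509.38183441   4.95792885 284.98723669]
(array([529.2,  44. ,  26.4]), np.float64(0.28), 28)
```

View pics/w11.png

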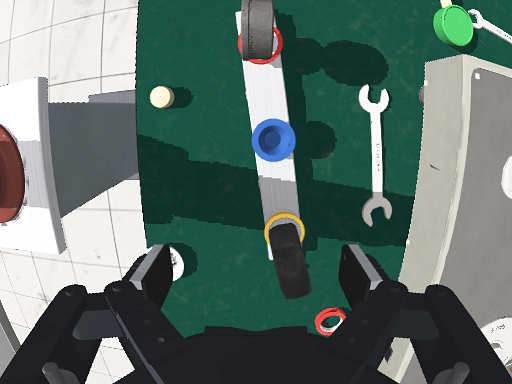

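View pics/yaw11.png

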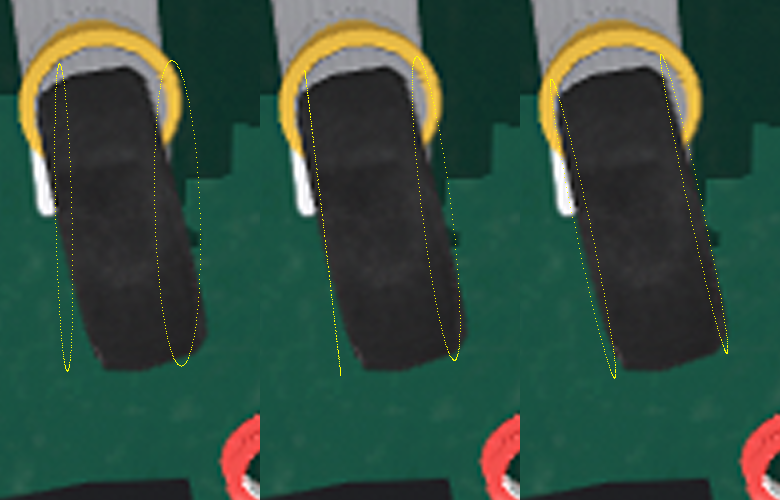

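View pics/s11b.png

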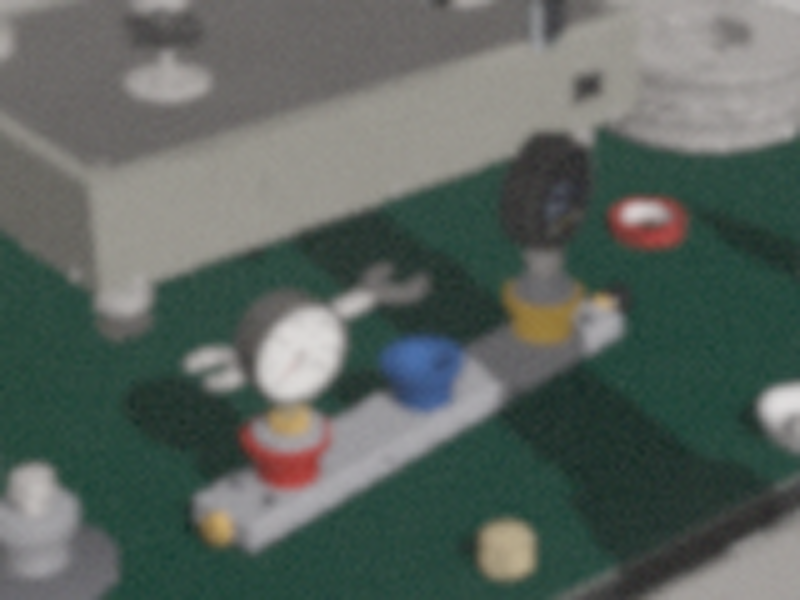

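Dial is home in red, and blue–red measures 120.05 mm apart. The digital gauge (w11 px 290,260) has a yaw of about 14°.

```bash
python3 -m creep '[{"gripper":1,"travel":[18,-35,0],"turn":[0,0,7]},{"gripper":1,"travel":[36,-78.3,-30],"turn":[0,0,13]},{"gripper":1,"travel":[36,-78.3,-73],"turn":[0,0,13]},{"gripper":1,"travel":[36,-78.3,-73],"turn":[0,0,13]},{"gripper":1,"travel":[36,-78.3,-73],"turn":[0,0,13]},{"gripper":1,"travel":[36,-78.3,-73],"turn":[0,0,13]}]'
python3 - <<'E'
from h import *
print(manip.observe()['ee_pos']); c=cap('wrist','w12.png')
E
```

```text
clock: 15.95
ee_pos: [546.8, -72.6, 214.3]
tcp_rot: [0.001, 0.618, 0.786, 0.002]
wrist_force: [-0.0, -0.4, 0.3]
gripper_width: 85.4
[546.77631122 -72.59755149 214.34121219]
```

View pics/w12.png

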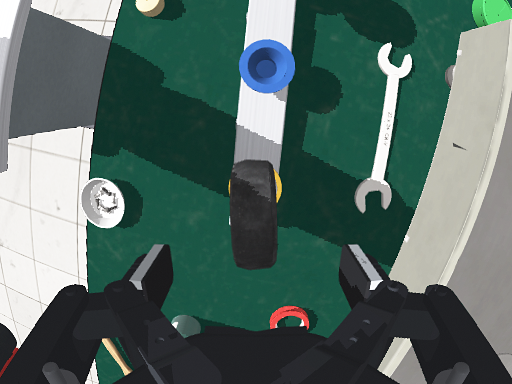

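The case (px 230–278, 160–268) is centred and square, so I'll descend and grip.

```bash
python3 -m creep '[{"gripper":1,"travel":[0,0,-30],"turn":[0,0,0]},{"gripper":0.9,"travel":[0,0,-50],"turn":[0,0,0]},{"gripper":0.7,"travel":[0,0,-61],"turn":[0,0,0]},{"gripper":0.55,"travel":[0,0,-61],"turn":[0,0,0]},{"gripper":0.1,"travel":[0,0,-61],"turn":[0,0,0]},{"gripper":0.1,"travel":[0,0,-61],"turn":[0,0,0]},{"gripper":0.1,"travel":[0,0,-61],"turn":[0,0,0]},{"gripper":0.1,"travel":[0,0,-61],"turn":[0,0,0]}]' 70
python3 -m creep '[{"gripper":0.1,"travel":[0,0,6],"turn":[0,0,0]},{"gripper":0.1,"travel":[0,0,20],"turn":[0,0,0]},{"gripper":0.1,"travel":[0,0,40],"turn":[0,0,0]},{"gripper":0.1,"travel":[0,0,50],"turn":[0,0,0]},{"gripper":0.1,"travel":[0,0,50],"turn":[0,0,0]}]'
python3 - <<'E'
from h import *
print(manip.observe()['ee_pos']); c=cap('wrist','w13.png')
c=cap('scene','s13.png');big(c['img'],170,110,330,230,'s13b.png')
E
```

```text
clock: 16.8
ee_pos: [546.5, -74.6, 152.7]
tcp_rot: [0.001, 0.619, 0.785, 0.001]
wrist_force: [-0.4, 0.8, 6.4]
gripper_width: 29.0
clock: 17.3
ee_pos: [545.9, -75.2, 201.9]
tcp_rot: [0.001, 0.62, 0.785, 0.001]
wrist_force: [-0.0, -0.3, -4.2]
gripper_width: 29.3
[545.92214848 -75.17949958 201.94658649]
```

View pics/s13b.png

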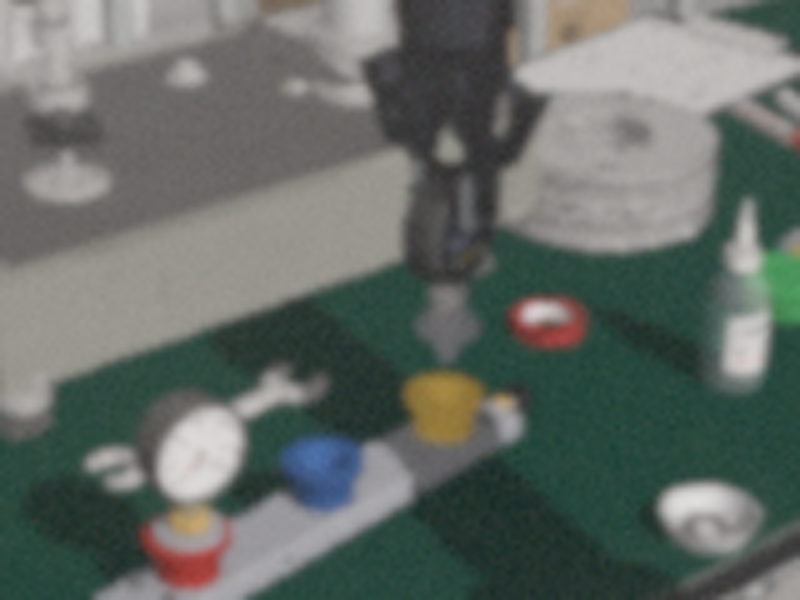

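View pics/w13.png

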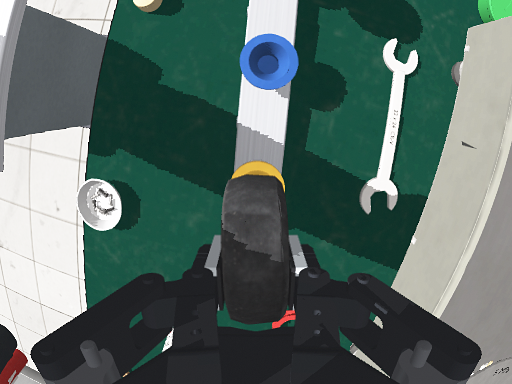

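```bash
python3 -m creep '[{"gripper":0.1,"travel":[-3,20,5],"turn":[0,0,0]},{"gripper":0.1,"travel":[-8,50,5],"turn":[0,0,0]},{"gripper":0.1,"travel":[-13,85,5],"turn":[0,0,0]},{"gripper":0.1,"travel":[-16,110,5],"turn":[0,0,0]},{"gripper":0.1,"travel":[-17.2,118.8,5],"turn":[0,0,0]},{"gripper":0.1,"travel":[-17.2,118.8,0],"turn":[0,0,0]},{"gripper":0.1,"travel":[-17.2,118.8,-12],"turn":[0,0,0]},{"gripper":0.1,"travel":[-17.2,118.8,-12],"turn":[0,0,0]}]'
python3 - <<'E'
from h import *
print(manip.observe()['ee_pos']); c=cap('wrist','w14.png')
c=cap('scene','s14.png');big(c['img'],150,110,310,230,'s14b.png')
E
```

```text
clock: 18.2
ee_pos: [526.8, 40.8, 186.3]
tcp_rot: [-0.001, 0.621, 0.784, -0.003]
wrist_force: [-0.0, -0.4, -5.9]
gripper_width: 29.0
[526.78959937  40.79411493 186.29670825]
```

View pics/s14b.png

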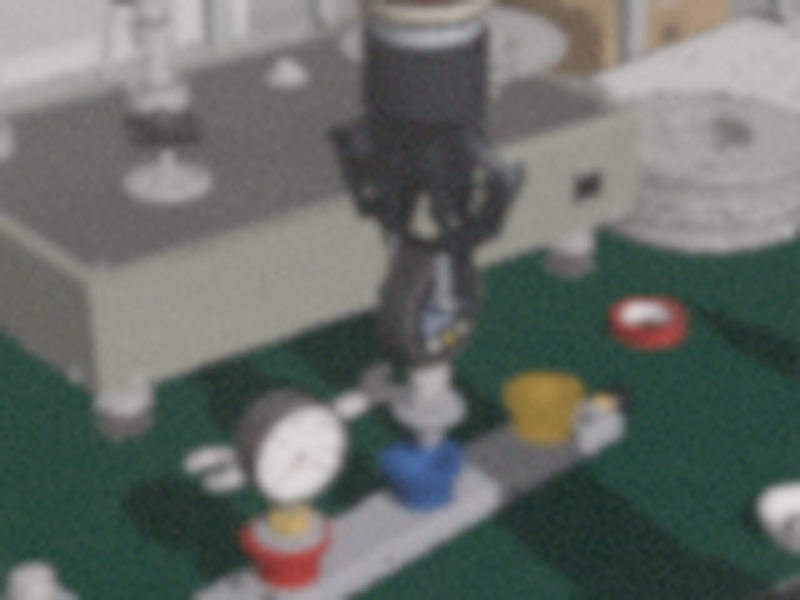

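View pics/w14.png

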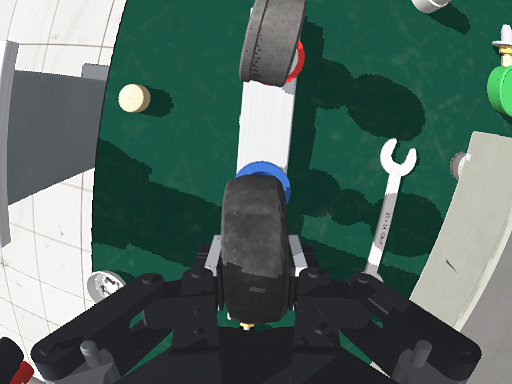

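```bash
python3 -m creep '[{"gripper":0.1,"travel":[0,0,0],"turn":[0,0,0]},{"gripper":0.1,"travel":[0,0,-8],"turn":[0,0,0]},{"gripper":0.1,"travel":[0,0,-16],"turn":[0,0,0]},{"gripper":0.1,"travel":[0,0,-24],"turn":[0,0,0]},{"gripper":0.1,"travel":[0,0,-31],"turn":[0,0,0]},{"gripper":0.1,"travel":[0,0,-37],"turn":[0,0,0]},{"gripper":0.1,"travel":[0,0,-39],"turn":[0,0,0]},{"gripper":0.1,"travel":[0,0,-39],"turn":[0,0,0]}]'
python3 -m creep '[{"gripper":0.1,"travel":[0,0,0],"turn":[0,0,0]}]'
```

```text
clock: 19.1
ee_pos: [528.0, 44.0, 152.6]
tcp_rot: [0.001, 0.619, 0.785, -0.001]
wrist_force: [-5.4, -1.2, 14.0]
gripper_width: 29.1
clock: 19.2
ee_pos: [528.0, 44.0, 152.6]
tcp_rot: [0.001, 0.619, 0.785, -0.001]
wrist_force: [-5.2, -1.5, 14.8]
gripper_width: 29.0
```

```bash
python3 -m creep '[{"gripper":0.5,"travel":[0,0,1],"turn":[0,0,0]},{"gripper":0.7,"travel":[0,0,1],"turn":[0,0,0]},{"gripper":1,"travel":[0,0,1],"turn":[0,0,0]},{"gripper":1,"travel":[0,0,1],"turn":[0,0,0]},{"gripper":1,"travel":[0,0,30],"turn":[0,0,0]},{"gripper":1,"travel":[0,0,70],"turn":[0,0,0]},{"gripper":1,"travel":[0,0,110],"turn":[0,0,0]},{"gripper":1,"travel":[0,0,130],"turn":[0,0,-3]}]'
python3 -m creep '[{"gripper":1,"travel":[4,45,0],"turn":[0,0,-2.7]},{"gripper":1,"travel":[8,90,0],"turn":[0,0,-2.7]},{"gripper":1,"travel":[12,135,0],"turn":[0,0,-2.7]},{"gripper":1,"travel":[16,180,0],"turn":[0,0,-2.7]},{"gripper":1,"travel":[20,225,-10],"turn":[0,0,-2.7]},{"gripper":1,"travel":[21.5,260,-40],"turn":[0,0,-2.7]},{"gripper":1,"travel":[21.5,271.8,-80],"turn":[0,0,-2.7]},{"gripper":1,"travel":[21.5,271.8,-113],"turn":[0,0,-2.7]}]'
python3 -m creep '[{"gripper":1,"travel":[0,0,0],"turn":[0,0,0]},{"gripper":1,"travel":[0,0,0],"turn":[0,0,0]}]'
python3 - <<'E'
from h import *
print(manip.observe()['ee_pos']); c=cap('wrist'); im=c['img'].copy()
for p in [(549.7,315.7)]: circ(c,p,22,46,im); circ(c,p,13.5,68,im)
cv2.imwrite('pics/w15.png',im)
c=cap('scene','s15.png');big(c['img'],130,130,290,250,'s15b.png')
E
```

```text
clock: 20.0
ee_pos: [529.7, 44.4, 283.3]
tcp_rot: [0.002, 0.64, 0.768, 0.002]
wrist_force: [0.5, 1.2, 0.3]
gripper_width: 84.9
clock: 20.8
ee_pos: [548.0, 319.2, 164.8]
tcp_rot: [-0.001, 0.656, 0.755, 0.0]
wrist_force: [0.1, -0.0, 0.2]
gripper_width: 85.2
clock: 21.0
ee_pos: [550.1, 315.3, 167.0]
tcp_rot: [-0.0, 0.658, 0.753, -0.0]
wrist_force: [0.2, -0.1, 0.3]
gripper_width: 85.4
[550.09023158 315.30616581 167.01755646]
```

View pics/w15.png

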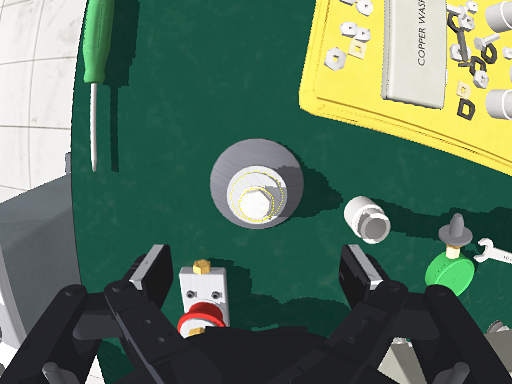

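View pics/s15b.png

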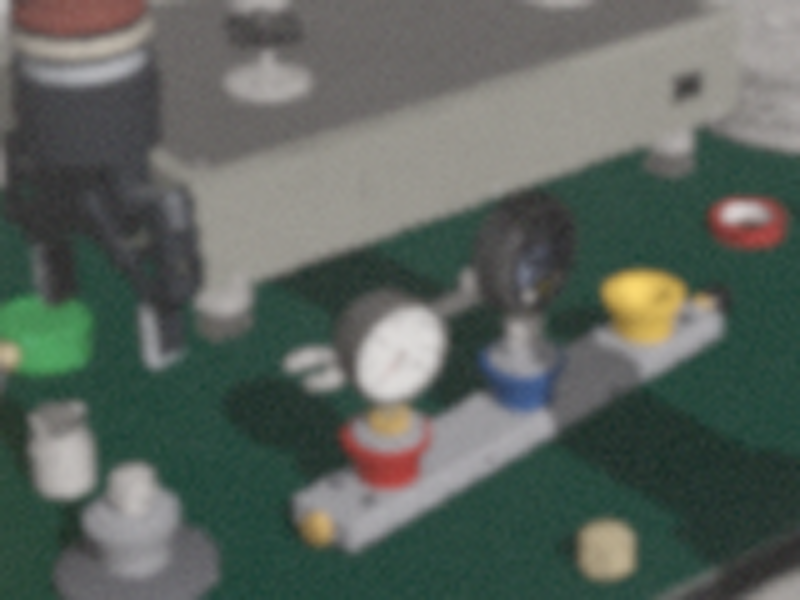

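Both gauges are home and the plug sits at (549.7,315.7). I'll grip it.

```bash
python3 -m creep '[{"gripper":0.8,"travel":[0,0,-40],"turn":[0,0,0]},{"gripper":0.7,"travel":[0,0,-80],"turn":[0,0,0]},{"gripper":0.6,"travel":[0,0,-100],"turn":[0,0,0]},{"gripper":0.6,"travel":[0,0,-100],"turn":[0,0,0]},{"gripper":0.1,"travel":[0,0,-100],"turn":[0,0,0]},{"gripper":0.1,"travel":[0,0,-100],"turn":[0,0,0]},{"gripper":0.1,"travel":[0,0,-100],"turn":[0,0,0]},{"gripper":0.1,"travel":[0,0,-100],"turn":[0,0,0]}]' 50
python3 -m creep '[{"gripper":0.1,"travel":[0,0,10],"turn":[0,0,0]},{"gripper":0.1,"travel":[0,0,40],"turn":[0,0,0]},{"gripper":0.1,"travel":[0,0,85],"turn":[0,0,0]},{"gripper":0.1,"travel":[0,0,130],"turn":[0,0,0]},{"gripper":0.1,"travel":[0,0,170],"turn":[0,0,0]},{"gripper":0.1,"travel":[0,0,180],"turn":[0,0,0]},{"gripper":0.1,"travel":[0,0,180],"turn":[0,0,0]}]'
```

```text
clock: 21.9
ee_pos: [551.4, 316.8, 70.1]
tcp_rot: [0.001, 0.658, 0.753, 0.003]
wrist_force: [-0.9, -0.5, 6.4]
gripper_width: 25.1
clock: 22.6
ee_pos: [550.2, 316.1, 249.4]
tcp_rot: [0.001, 0.658, 0.753, 0.002]
wrist_force: [-0.1, 0.3, -2.2]
gripper_width: 24.9
```

```bash
python3 -m creep '[{"gripper":0.1,"travel":[0,-20,15],"turn":[0,0,0]},{"gripper":0.1,"travel":[0,-60,20],"turn":[0,0,0]},{"gripper":0.1,"travel":[0,-105,20],"turn":[0,0,0]},{"gripper":0.1,"travel":[0,-150,20],"turn":[0,0,0]},{"gripper":0.1,"travel":[0,-195,20],"turn":[0,0,0]},{"gripper":0.1,"travel":[0,-240,20],"turn":[0,0,0]},{"gripper":0.1,"travel":[-1,-285,20],"turn":[0,0,0]},{"gripper":0.1,"travel":[-2,-330,20],"turn":[0,0,0]}]'
python3 -m creep '[{"gripper":0.1,"travel":[-1,-40,0],"turn":[0,0,0]},{"gripper":0.1,"travel":[-1,-60.5,0],"turn":[0,0,0]},{"gripper":0.1,"travel":[-1,-60.5,-10],"turn":[0,0,0]},{"gripper":0.1,"travel":[-1,-60.5,-50],"turn":[0,0,0]},{"gripper":0.1,"travel":[-1,-60.5,-90],"turn":[0,0,0]},{"gripper":0.1,"travel":[-1,-60.5,-125],"turn":[0,0,0]},{"gripper":0.1,"travel":[-1,-60.5,-145],"turn":[0,0,0]},{"gripper":0.1,"travel":[-1,-60.5,-145],"turn":[0,0,0]}]'
python3 -m creep '[{"gripper":0.1,"travel":[0,0,0],"turn":[0,0,0]},{"gripper":0.1,"travel":[0,0,0],"turn":[0,0,0]}]'
python3 - <<'E'
from h import *
print(manip.observe()['ee_pos']); c=cap('wrist')
H,S,V=cv2.split(cv2.cvtColor(c['img'],cv2.COLOR_BGR2HSV)); ye=(H>15)&(H<32)&(S>110)
try: print(rim(c,ye,54,(200,130,320,300)))
except Exception as e: print(e)
im=c['img']; circ(c,(546.5,-74.8),26.5,54,im); cv2.imwrite('pics/w16.png',im)
c=cap('scene','s16.png');big(c['img'],150,110,310,230,'s16b.png')
E
```

```text
clock: 23.4
ee_pos: [545.9, -16.7, 264.4]
tcp_rot: [-0.002, 0.658, 0.753, -0.002]
wrist_force: [0.1, -0.2, -1.5]
gripper_width: 24.8
clock: 24.2
ee_pos: [542.8, -73.3, 117.3]
tcp_rot: [-0.005, 0.657, 0.754, -0.003]
wrist_force: [0.2, 0.0, -1.4]
gripper_width: 25.0
clock: 24.4
ee_pos: [547.5, -74.2, 122.9]
tcp_rot: [0.001, 0.657, 0.754, 0.001]
wrist_force: [-0.6, 0.2, -1.1]
gripper_width: 25.0
[547.4615292  -74.17264884 122.88353031]
(array([546.3, -74.2,  26.5]), np.float64(0.15), 26)
```

View pics/w16.png

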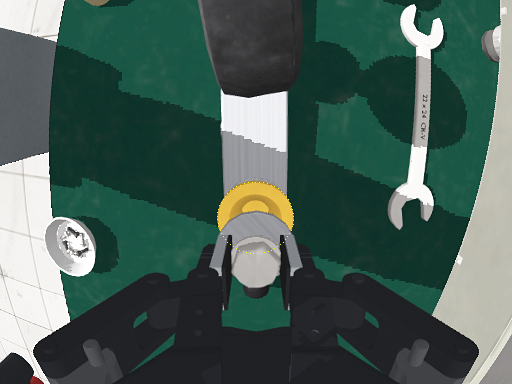

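View pics/s16b.png

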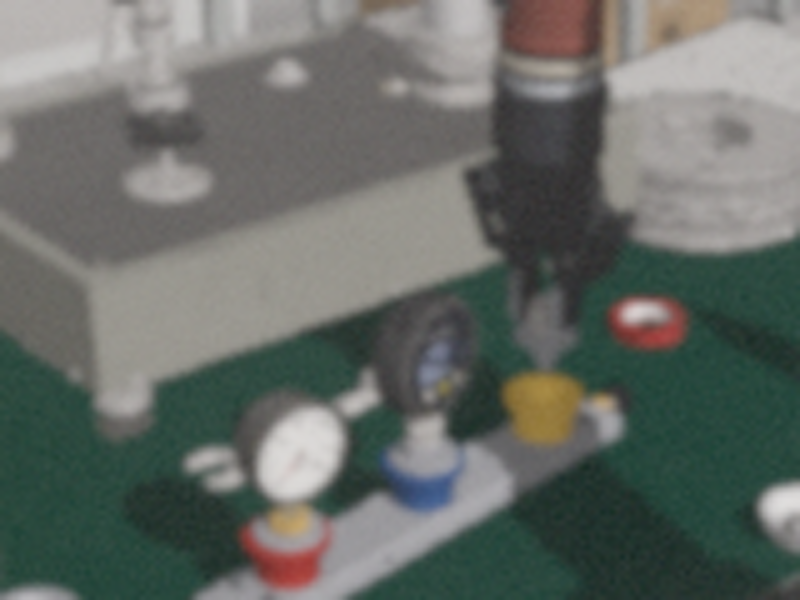

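```bash
python3 -m creep '[{"gripper":0.1,"travel":[0,0.3,-6],"turn":[0,0,0]},{"gripper":0.1,"travel":[0,0.3,-14],"turn":[0,0,0]},{"gripper":0.1,"travel":[0,0.3,-22],"turn":[0,0,0]},{"gripper":0.1,"travel":[0,0.3,-30],"turn":[0,0,0]},{"gripper":0.1,"travel":[0,0.3,-38],"turn":[0,0,0]},{"gripper":0.1,"travel":[0,0.3,-43],"turn":[0,0,0]},{"gripper":0.1,"travel":[0,0.3,-45],"turn":[0,0,0]},{"gripper":0.1,"travel":[0,0.3,-45],"turn":[0,0,0]}]'
python3 -m creep '[{"gripper":0.1,"travel":[0,0,0],"turn":[0,0,0]}]'
```

```text
clock: 25.3
ee_pos: [546.5, -74.6, 81.8]
tcp_rot: [0.001, 0.658, 0.753, -0.001]
wrist_force: [-11.4, -0.9, 34.1]
gripper_width: 25.2
clock: 25.4
ee_pos: [546.5, -74.6, 81.8]
tcp_rot: [0.001, 0.658, 0.753, -0.001]
wrist_force: [-10.6, -0.6, 33.7]
gripper_width: 24.8
```

TCP is 51.8 mm above the outlet's home height, against 52.1 mm at the grasp, so the plug is home. Release and withdraw.

```bash
python3 -m creep '[{"gripper":0.5,"travel":[0,0,2],"turn":[0,0,0]},{"gripper":0.7,"travel":[0,0,2],"turn":[0,0,0]},{"gripper":0.8,"travel":[0,0,3],"turn":[0,0,0]},{"gripper":0.9,"travel":[0,0,20],"turn":[0,0,0]},{"gripper":1,"travel":[0,0,60],"turn":[0,0,0]},{"gripper":1,"travel":[0,0,105],"turn":[0,0,0]},{"gripper":1,"travel":[0,0,150],"turn":[0,0,0]},{"gripper":1,"travel":[0,0,195],"turn":[0,0,0]}]'
python3 -m creep '[{"gripper":1,"travel":[-20,40,15],"turn":[0,0,0]},{"gripper":1,"travel":[-40,80,40],"turn":[0,0,0]},{"gripper":1,"travel":[-40,100,50],"turn":[0,0,0]},{"gripper":1,"travel":[-40,100,50],"turn":[0,0,0]},{"gripper":1,"travel":[-40,100,50],"turn":[0,0,0]},{"gripper":1,"travel":[-40,100,50],"turn":[0,0,0]},{"gripper":1,"travel":[-40,100,50],"turn":[0,0,0]}]'
python3 - <<'E'
from h import *
print(manip.observe()['ee_pos']); c=cap('wrist'); im=c['img'].copy()
for o in ['digital_gauge','dial_gauge','blanking_plug','blue_port','red_port','yellow_port','parking_stand','brass_cap','alu_dish','oil_bottle']:
    for d in manip.spot_point('wrist',o)[:2]: print(o,round(d['score'],2),w(c,d['xyz']).round(0))
for p in [(511.9,162.8),(529.2,44),(546.4,-74.5)]: circ(c,p,22,58,im)
circ(c,(546.4,-74.5),13.5,80,im)
cv2.imwrite('pics/w17.png',im); big(im,170,40,370,300,'w17b.png')
c=cap('scene','s17.png');big(c['img'],130,110,350,275,'s17b.png')
E
```

```text
clock: 26.2
ee_pos: [546.4, -74.7, 273.0]
tcp_rot: [-0.001, 0.658, 0.753, -0.0]
wrist_force: [0.8, -0.9, -0.4]
gripper_width: 85.6
clock: 26.9
ee_pos: [506.7, 23.5, 320.7]
tcp_rot: [-0.001, 0.659, 0.752, -0.001]
wrist_force: [-0.5, 0.2, 0.6]
gripper_width: 85.7
[506.71125287  23.5053893  320.71301446]
digital_gauge 0.84 [529.  43.  26.]
dial_gauge 0.68 [512. 159.  32.]
dial_gauge 0.6 [783. 316.  29.]
blanking_plug 0.58 [547. -80.  31.]
blue_port 0.68 [530.  44.  24.]
yellow_port 0.76 [550. -76.  21.]
yellow_port 0.17 [ 500. -315.   -0.]
brass_cap 0.83 [382. 100.   2.]
alu_dish 0.59 [ 365. -151.    3.]
oil_bottle 0.53 [ 499. -319.    1.]
```

View pics/w17.png

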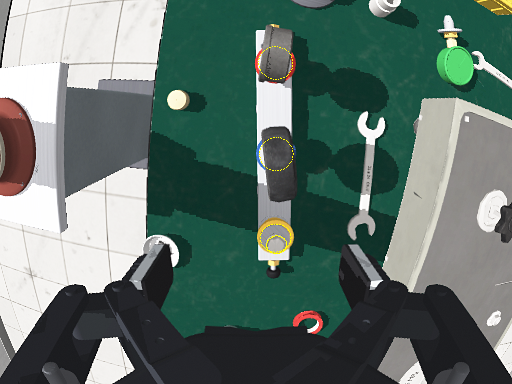

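View pics/s17b.png

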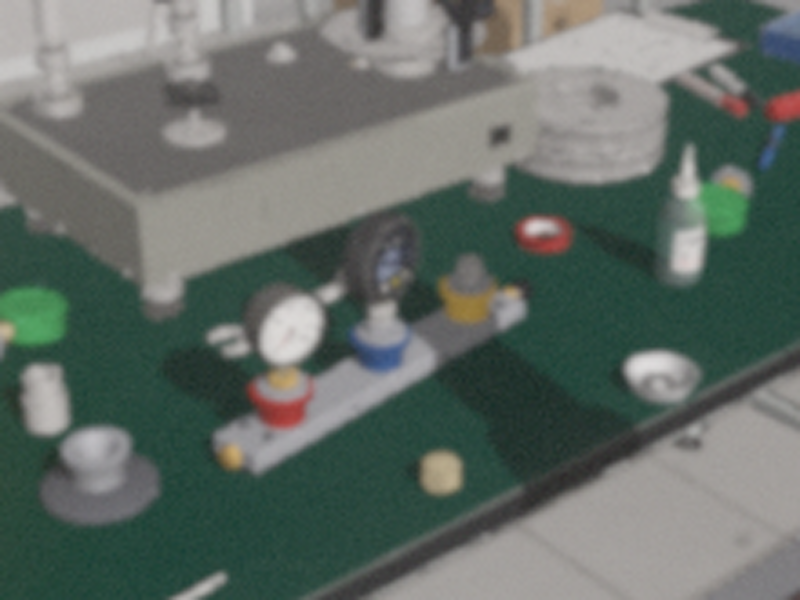

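View pics/w17b.png

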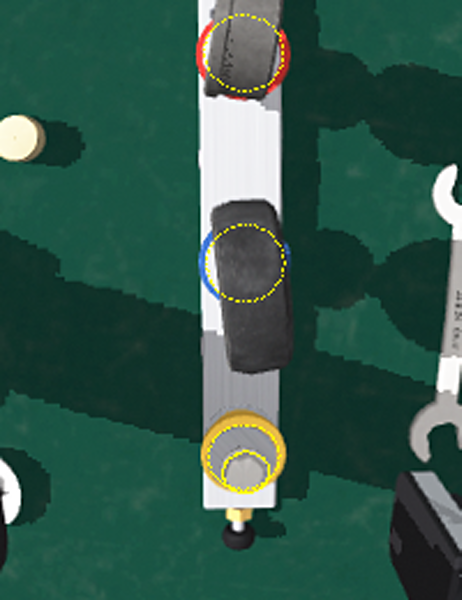

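All three fittings are home in the pictures, the stand (97,460 in the crop) is empty and the bystanders haven't moved. Handing in.

```bash
python3 -c "
from bench import manip
print(manip.observe()['wrist_force']); print(manip.job_done())"
```

```text
[-0.05216346  0.33598286  0.63956822]
the job is handed in; nothing more can be done
None
```

The manifold is set up for the next job and handed in after about 27 s; no verdict came back. I parked the plug from red in the stand. Then I moved the dial gauge from blue to red, the digital gauge from yellow to blue, and the plug from the stand to yellow.

**Seating:** each fitting stopped on its rim within 0.3 mm of its measured home height, under a press of 14–34 N. The final scene and wrist pictures show all three home and straight. The stand is empty, the gripper is clear, and the bottle, dish and cap stand where they started.

**Disagreement:** in the last look the network put the plug's origin about 5 mm off the outlet axis in y. That is about its 4 mm accuracy, and the plug's overlay in the same picture and its seating height both say it is centred and home, so I went with those.

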